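Dispense one nylon bush and slide it to the empty pad

ROBOT

A 7-joint arm with a two-finger parallel gripper is mounted at the origin on the work surface. World frame = base frame: x ahead of the robot, y to its left, z up, the work surface at z = 0. Lengths are in m, angles in rad, forces in N, time in s.
With the tool pointing down it reaches from about 0.35 to 0.775 m from the base axis. Payload 3.1 kg.
Tool frame: the origin (TCP) lies at the very end of the fingers, on their centre line; the grasp point (between the pads) lies 19 mm behind it; z points along the fingers, y is the direction in which the jaws open and shut (so a half turn about z gives the same grasp; the last joint's range is limited). The gripper opens to 85 mm and grips with 20 to 120 N. Pads are 22 mm wide; open, the fingers measure 114 mm over their backs; the gripper's body (76 mm by 85 mm) begins 54 mm behind the grasp point. The pads swing forward as they close: fully open they stand 13 mm farther back than shut.
Start: joints at [-1.337, 0.311, 0.014, 1.512, -0.004, 1.319, -0.027], TCP at [0.15, 0.529, 0.197] pointing down, gripper open.
Joint ranges: [-2.7, 2.7], [-0.3, 1.91], [-1.27, 1.3], [0.12, 2.57], [-1.44, 4.58], [0.2, 2.03], [-3.05, 3.05]. Speed limits (rad/s): [2.79, 2.79, 3.14, 3.14, 3.14, 3.14, 3.14].

INTERFACE

Orientations are given as a unit quaternion [w, x, y, z].
In Python, from plant import * gives the robot as it stands.
- The arm moves only by the shell command python3 -m creep 'ROWS' [FORCE]. ROWS is JSON, a list of rows, each a list of 7 numbers: the closure, from -1 (fully open) to 1 (shut), so that 0 is half open, then the shift along the tool's x, y, z scaled (see below), then the turn, a rotation vector about the tool's x, y, z scaled (see below). A call has 1 to 10 rows; each row is the pose to reach, as a shift and turn from the pose commanded when the call began, along the tool's axes at that moment; what a row does not reach only later rows make up. The controller multiplies each number of a shift by 0.75 m and each number of a turn by pi/4 rad. A row lasts 1/10 s, in which the tool goes at most 50 mm and 8.59 degrees, less where a joint would pass 70% of its speed; a pose out of reach is approached as far as the arm can. A call with a number of a shift or a turn outside -1 to 1 is refused whole. A call with a gripper value outside its range is refused whole. The fingers move at their own pace and stop on an object; FORCE is the grip in N (left out, the last holds). Time passes only in rows, so rows that repeat a pose let the fingers close. It gives the time, the measured TCP pose, the force and the opening at its end, in the units of the state.
- observe(): the state, without advancing time (a new reading comes with each control period).
- capture(name): name is "side" or "top"; returns the picture (384x512x3 uint8, red, green, blue); there is no depth.
- camera_info(name): a dict with "vertical_fov" (degrees; the focal length in pixels is half the picture's height over the tangent of half this angle, whatever the lens; pixels are square), "cx", "cy" (the principal point, pixels), "k1" (the pictures are not rectified: a ray, as slopes to the right and down, at radius r is drawn at 1 + k1 r^2 times it, then the intrinsics apply), "R" (3x3) and "t" (3): a world point X has camera coordinates R X + t. Camera axes: x right, y down, z forward; pixel columns grow to the right and rows downward; lengths in m; the calibration is good to about 2 mm. A picture is of the moment at which its call begins. camera_info takes no time and is no camera call.
- finish_job(): hands the job in, once; it reports no verdict.
Trained networks look in the newest picture that a camera, given by its name, has taken for a name from the list of things; names that differ only in an ending like _2 or _b are one class to them, and where a whole thing is asked for, a point or a joint stands for the part that bears it (a point fixed in the world has none). Each returns a list of dicts, best first, with "p" (0 to 1); they miss things now and then, are a little off and sometimes report something else, mostly with a low value. They report only what shows in the picture. A call takes as long as a camera call. They do not tell look-alikes from the thing itself.
- cut_out(camera, thing): "region" (384x512 bool, what is visible of it) and "location" ([column, row] in pixels, amid what is visible of it).
The state is a dict: "time": time; "q": joint angles; "qd": joint speeds; "tau": joint torques, N m; "eef_pos": TCP position; "ee_rot": TCP orientation; "wrist_force": force on the tool from outside, world axes, zero at the start; "ft_torque": the same for the moment, N m; "opening": opening from 0.0 (shut) to 1.0 (fully open).
Only numpy, scipy, OpenCV 4.12 (cv2) and the standard library are available. Lean on these libraries where they do the work, as an engineer would, in place of code of your own. Each camera call takes 0.05 s, during which the arm holds its last target. There are 200 camera calls.

TASK

Press the round metal plunger of the bush dispenser all the way down once and let it come back up, so that a single white nylon bush is ejected onto the bench; the others stay in the magazine. Then, gently and without pinching or lifting it, push the ejected bush across the bench with the fingers until it lies wholly on the empty round cork pad (not the pad with the clutch drum on it). Leave the drum, the socket, the filter and the screwdriver that stand around where they are, and finish clear of everything.

Things in the scene. Friction and masses are not known exactly. Their poses are not given: they have to be found in the camera images.
- dispenser: Bush dispenser, fixed to the bench: an aluminium square magazine with a clear front, open at the top, and a grey box behind it. Origin: on the bench, on the magazine's vertical axis (the stack stands there). Own -x is the ejection direction, roughly towards the robot. Magazine: x -31 to +26 mm, y -30 to +30, 50 high, exit slot 16 high at the front foot. Box: x +26 to +136, y -30 to +30, 50 high.
- drop_point (a point): Where the ejected bush comes to lie: on the bench, 97 mm ahead (-x) of the dispenser's origin. A full press drives a flat 42 mm wide blade about 75 mm out through the exit slot; it pushes the lowest bush along the bench to here and goes back in as the plunger rises. The bush ends within some 10 mm of this point, about 40 mm clear of the magazine.
- plunger (a joint): Plunger travel in m: 0 = up (rest), 0.030 = fully pressed against its stop. It is pressed straight down; a spring lifts it again. It takes about 3 N at first, rising to 7 to 9 N near the stop; over 12 N means that it has met the stop.
- plunger_top (a point): Centre of the top face of the plunger's round bare-metal cap, diameter 40 mm; it stands 100 mm above the bench at rest, 70 mm when fully pressed, at x = +65 mm, y = 0 of the dispenser. Nothing near it is as tall.
- bush0: The lowest nylon bush of the stack, the one that is ejected: white disc, diameter 47 mm, 14 mm thick, with a 14 mm bore that fingers do not enter, about 25 g, lying flat. Origin: centre of its underside. It slides easily on the bench.
- bush1: Same bush, number 2 of the stack of three counted from below; stays in the magazine (and drops by 14 mm once the one below has left). Origin: centre of its underside.
- bush2: Same bush, number 3 of the stack of three counted from below; stays in the magazine (and drops by 14 mm once the one below has left). Origin: centre of its underside.
- pad_free: The empty round cork pad, diameter 84 mm, let in flush with the bench, so that things slide onto it without a step. Origin: its centre, at bench height. It may be on either side of the dispenser.
- pad_used: The other cork pad, alike, on which the clutch drum stands. Origin: its centre.
- drum: Steel clutch drum standing on pad_used, an open cup 72 mm in diameter, 26 mm high. Origin: centre of its underside. Leave it alone.
- socket: Steel socket standing on end, diameter 26 mm, 50 mm high, to one side of the dispenser. Origin: centre of its underside. Leave it alone.
- filter: Fuel filter standing on end, black caps and paper middle, diameter 48 mm, 44 mm high. Origin: centre of its underside. Leave it alone.
- driver: Screwdriver with an orange handle lying to the right of the pads, about 35 mm high at most. Leave it alone.
There are look-alikes about, which are no part of the job. What is shaped like the bush2 but black or blue is not meant. What is meant by the dispenser is not green, and is the larger of those in its own colour.

How it is judged:
On the way, in this order (a step that is already met when the one before it is completed fails the run):
1. the plunger is fully pressed and has driven the lowest bush out (value of joint plunger above 0.026 m and x of bush0 in the frame of dispenser below -0.06 m), for 0.05 s.
2. the plunger has come back up, the bush lies on the bench (value of joint plunger below 0.004 m and height (world z) of bush0 below 0.004 m), for 0.1 s.
At the end, for the whole second after the job is handed in: The first bush lies flat and at rest with its centre within 20 mm of the centre of the empty pad; the plunger is up; the other two bushes are in the magazine; the drum, socket, filter and screwdriver are within 20 mm of where they were (all of step 2 and horizontal distance between bush0 and pad_free below 0.02 m and angle between bush0's own z axis and vertical below 0.1 rad and linear speed of bush0 below 0.01 m/s and horizontal distance between each of bush1, bush2 and dispenser below 0.012 m and distance of each of drum, socket, filter, driver from where it was at the start of the episode below 0.02 m); the robot touches nothing.
It fails at once if a second bush leaves the magazine (not (horizontal distance between bush1 and dispenser below 0.012 m) or not (horizontal distance between bush2 and dispenser below 0.012 m)).
It fails at once if a bush is lifted off the bench, or out of the stack (height (world z) of bush0 above 0.012 m or height (world z) of bush1 above 0.026 m or height (world z) of bush2 above 0.04 m).
It fails at once if the ejected bush is pinched or pressed hard (over 15 N from the fingers) (contact force between the fingers and bush0 above 15 N).
It fails at once if the drum, socket, filter or screwdriver is shoved by more than 20 mm (distance of any of drum, socket, filter, driver from where it was at the start of the episode above 0.02 m).
It also fails if it takes over 58 s, if anything falls off the work surface, if the arm or the gripper's body presses on something with over 40 N, if the wrist force passes 120 N, or if a joint passes its speed limit or range.

## Working session

There is one attempt and no reset: what is moved stays moved. The work goes in short steps, Python scripts to look and compute and a shell command to move; the robot and the scene stay as the last step left them, time stands still between calls to the robot, and variables do not carry over. Pictures are saved under pics/ and viewed, about 8 in all and at most 12, crops included, and the job is handed in when it is done.

```bash
mkdir -p pics; ls; python3 - <<'E'
from plant import *
import cv2,numpy as np
for n in("top","side"):
    im=capture(n); cv2.imwrite(f"pics/{n}0.png",im[:,:,::-1])
    c=camera_info(n); print(n,c)
    for th in["dispenser","plunger_top","bush2","pad_free","drum","socket","filter","driver"]:
        for d in cut_out(n,th)[:4]: print(th,round(d["p"],2),d["location"],d["region"].sum())
s=observe();print(s["time"],s["eef_pos"],s["ee_rot"],s["opening"])
E
```

```text
pics
top {'vertical_fov': 47.50529701680997, 'cx': 253.70192399198925, 'cy': 189.33050792407528, 'k1': -0.15271439153146987, 'R': array([[ 0.01510406, -0.99988094, -0.00315961],
       [-0.98994651, -0.01450939, -0.14069609],
       [ 0.1406335 ,  0.00525293, -0.99004779]]), 't': array([-0.0958391 ,  0.46225963,  1.03704968])}
dispenser 0.96 [224.3, 118.8] 1559
dispenser 0.75 [180.6, 234.2] 794
dispenser 0.72 [312.0, 253.6] 1669
plunger_top 0.77 [220.5, 108.2] 197
plunger_top 0.49 [175.3, 235.4] 102
bush2 0.82 [187.5, 145.4] 263
bush2 0.72 [219.2, 142.5] 244
bush2 0.71 [263.8, 124.9] 268
pad_free 0.7 [330.5, 176.0] 865
drum 0.65 [131.1, 172.9] 672
drum 0.21 [330.3, 177.3] 845
filter 0.69 [310.0, 113.9] 356
driver 0.65 [382.8, 187.3] 522
driver 0.55 [331.7, 176.5] 855
side {'vertical_fov': 43.13223840799809, 'cx': 248.17110107023512, 'cy': 185.10099258371602, 'k1': 0.018927969306949375, 'R': array([[-0.95665261, -0.29109564,  0.00889412],
       [-0.17912369,  0.56404051, -0.80608499],
       [ 0.22963119, -0.77273646, -0.59173295]]), 't': array([0.43064953, 0.18215964, 1.2262897 ])}
dispenser 0.88 [281.3, 246.5] 1238
dispenser 0.79 [186.0, 202.3] 1638
dispenser 0.57 [316.2, 176.0] 1119
plunger_top 0.61 [277.8, 232.6] 96
plunger_top 0.49 [184.4, 180.9] 130
plunger_top 0.42 [317.6, 160.3] 99
bush2 0.68 [199.6, 184.1] 133
bush2 0.48 [191.1, 230.6] 262
bush2 0.43 [185.6, 203.1] 1664
bush2 0.41 [205.7, 201.4] 110
pad_free 0.73 [263.4, 164.9] 321
drum 0.6 [200.8, 271.3] 712
socket 0.53 [158.8, 259.0] 179
filter 0.62 [208.5, 161.9] 241
filter 0.42 [182.3, 200.3] 1658
driver 0.49 [281.4, 138.0] 207
0.9 [0.14973389 0.52923361 0.19700985] [8.71213342e-06 1.37435503e-01 9.90510718e-01 1.07519054e-05] 0.9988158146395938
```

```bash
python3 - <<'E'
import cv2,numpy as np
a=cv2.imread("pics/top0.png");b=cv2.imread("pics/side0.png")
cv2.imwrite("pics/t0.png",cv2.resize(a[70:290,100:420],(800,550),interpolation=cv2.INTER_CUBIC))
cv2.imwrite("pics/s0.png",cv2.resize(b[110:310,100:380],(800,571),interpolation=cv2.INTER_CUBIC))
E
```

```text
(no output)
```

View pics/t0.png

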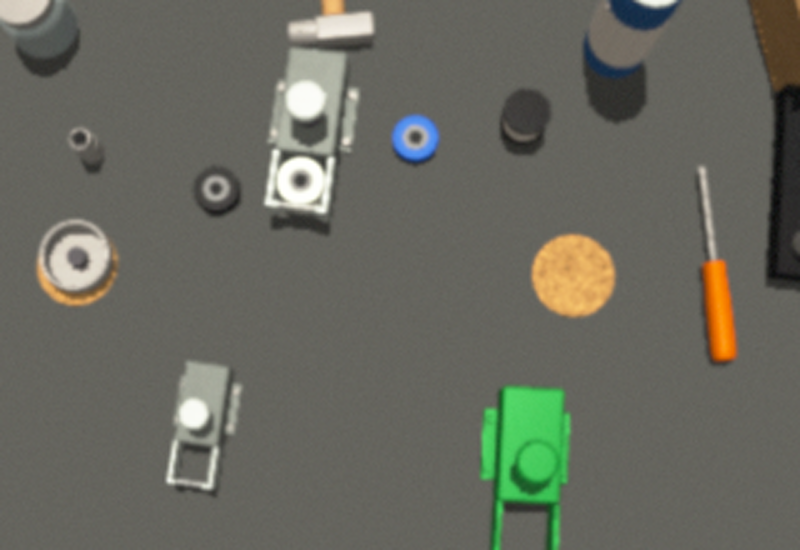

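View pics/s0.png

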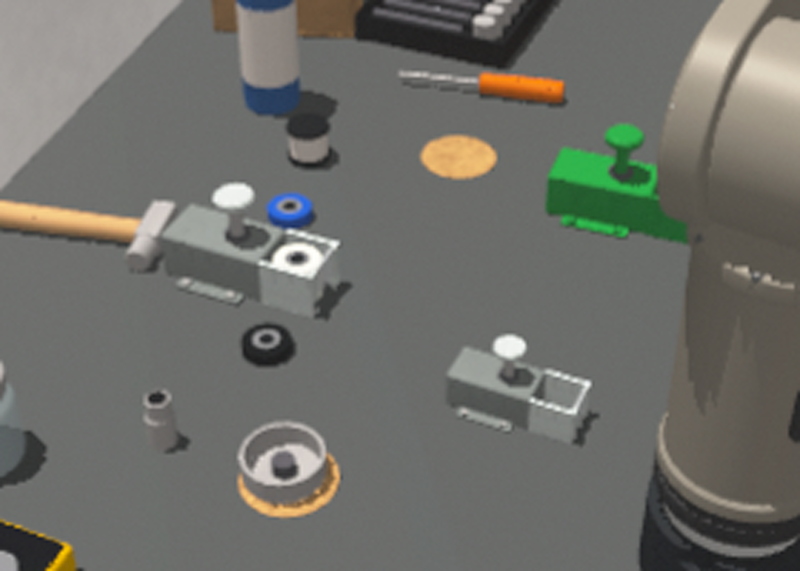

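```bash
cat > h.py <<'E'
from plant import *
import cv2,numpy as np
from scipy.spatial.transform import Rotation as Ro
def K(n):
    c=camera_info(n); f=192/np.tan(np.radians(c["vertical_fov"]/2)); return c,f
def world(n,uv,z):
    c,f=K(n); d=(np.array(uv,float)-[c["cx"],c["cy"]])/f; p=d.copy()
    for _ in range(30): p=d/(1+c["k1"]*(p@p))
    r=c["R"].T@np.r_[p,1]; o=-c["R"].T@c["t"]; return o+r*(z-o[2])/r[2]
def tool(p):  # world target TCP -> shift in current tool axes, scaled
    s=observe(); w,x,y,z=s["ee_rot"]; R=Ro.from_quat([x,y,z,w]); return R.inv().apply(np.array(p)-s["eef_pos"])/.75
def near(n,th,uv,r=25):
    return [d for d in cut_out(n,th) if np.hypot(*(np.array(d["location"])-uv))<r]
E
python3 - <<'E'
from h import *
def cen(n,th,uv):
    d=near(n,th,uv)
    if not d: return None
    m=d[0]["region"].astype(np.uint8); M=cv2.moments(m,True); return M["m10"]/M["m00"],M["m01"]/M["m00"]
for n,l in (("top",[("plunger_top",(222,110),.1),("bush2",(220,142),.042),("pad_free",(330,177),0),("filter",(310,114),.03),("drum",(131,173),.015)]),
            ("side",[("pad_free",(263,165),0),("bush2",(205,201),.042),("plunger_top",(182,178),.1),("socket",(157,257),.03)])):
    for th,uv,z in l:
        c=cen(n,th,uv); print(n,th,c,c and world(n,c,z).round(4))
# manual from views: top crop /2.5+(100,70)
for k,uv,z in [("plcap",(305,101),.1),("bush",(300,180),.042),("boxL",(290,47),.05),("boxR",(348,52),.05),("magFL",(267,206),.05),("magFR",(328,213),.05),("pad",(573,275),0),("smallfront",(190,485),.04),("smallback",(208,365),.04),("green",(535,390),.05),("black",(217,189),.007),("blue",(415,138),.007)]:
    print(k,world("top",np.array(uv)/2.5+[100,70]-.3,z).round(4))
for k,uv,z in [("plcap",(234,196),.1),("bush",(298,259),.042),("pad",(459,157),0),("socket",(158,397),.05)]:
    print("side",k,world("side",np.array(uv)/2.857+[100,110]-.3,z).round(4))
s=observe(); print(s["time"],Ro.from_quat(np.roll(s["ee_rot"],-1)).as_matrix().round(3))
E
```

```text
top plunger_top (221.2030456852792, 109.38071065989848) [ 0.6444 -0.0093  0.1   ]
top bush2 (219.52459016393442, 142.3360655737705) [ 0.5785 -0.0027  0.042 ]
top pad_free (329.12138728323697, 179.79306358381504) [ 0.4956 -0.2803  0.    ]
top filter (309.60955056179773, 116.29775280898876) [ 0.653  -0.2278  0.03  ]
top drum (130.2529761904762, 171.9970238095238) [0.506  0.2255 0.015 ]
side pad_free (260.7601246105919, 165.00934579439252) [ 0.4933 -0.2804  0.    ]
side bush2 (201.25563909774436, 184.05263157894737) [ 0.6141 -0.0733  0.042 ]
side plunger_top (182.27692307692308, 180.98461538461538) [0.6363 0.0023 0.1   ]
side socket (155.9050279329609, 257.3631284916201) [0.6152 0.2251 0.03  ]
plcap [ 0.6427 -0.0106  0.1   ]
bush [ 0.5801 -0.003   0.042 ]
boxL [0.7162 0.0105 0.05  ]
boxR [ 0.7114 -0.0481  0.05  ]
magFL [0.5515 0.0279 0.05  ]
magFR [ 0.5453 -0.0321  0.05  ]
pad [ 0.4958 -0.2798  0.    ]
smallfront [0.2796 0.0955 0.04  ]
smallback [0.3955 0.0818 0.04  ]
green [ 0.3754 -0.2338  0.05  ]
black [0.5787 0.0851 0.007 ]
blue [ 0.6352 -0.1172  0.007 ]
side plcap [ 0.6429 -0.0086  0.1   ]
side bush [ 0.5791 -0.0046  0.042 ]
side pad [ 0.4951 -0.282   0.    ]
side socket [0.6193 0.2166 0.05  ]
1.35 [[-0.962  0.272  0.   ]
 [ 0.272  0.962  0.   ]
 [-0.     0.    -1.   ]]
```

```bash
python3 -m creep '[[1,-0.05,-0.03,0,0,0,0.1],[1,-0.42,-0.255,0,0,0,0.824],[1,-0.42,-0.255,0,0,0,0.824],[1,-0.42,-0.255,0,0,0,0.824],[1,-0.42,-0.255,0,0,0,0.824],[1,-0.42,-0.255,0,0,0,0.824],[1,-0.42,-0.255,0,0,0,0.824],[1,-0.42,-0.255,0,0,0,0.824],[1,-0.42,-0.255,0,0,0,0.824]]'; python3 -c "
from h import *
print(tool([.643,-.0095,.15]))"
```

```text
time: 2.25
eef_pos: [0.4044, 0.2546, 0.1974]
ee_rot: [0.001, 0.45, 0.893, -0.0]
wrist_force: [-0.7, -1.0, 0.9]
opening: 0.002
[-0.4721342   0.04577236  0.06462115]
```

```bash
python3 -m creep '[[1,-0.472,0.046,0.03,0,0,0.824],[1,-0.472,0.046,0.03,0,0,0.824],[1,-0.472,0.046,0.03,0,0,0.824],[1,-0.472,0.046,0.03,0,0,0.824],[1,-0.472,0.046,0.03,0,0,0.824],[1,-0.472,0.046,0.03,0,0,0.824],[1,-0.472,0.046,0.03,0,0,0.824],[1,-0.472,0.046,0.064,0,0,0.824],[1,-0.472,0.046,0.064,0,0,0.824],[1,-0.472,0.046,0.064,0,0,0.824]]'; python3 -c "
from h import *
for n in('top','side'): cv2.imwrite(f'pics/{n}1.png',capture(n)[:,:,::-1])
a=cv2.imread('pics/top1.png')[60:210,140:300];b=cv2.imread('pics/side1.png')[110:260,100:260]
cv2.imwrite('pics/c1.png',cv2.resize(np.hstack([a,b]),None,fx=2.5,fy=2.5))
print(tool([.643,-.0095,.106]),observe()['eef_pos'])"
```

```text
time: 3.25
eef_pos: [0.6411, 0.0006, 0.1482]
ee_rot: [-0.002, 0.706, 0.708, -0.0]
wrist_force: [-0.0, 0.1, -0.1]
opening: -0.0
[-0.01407699  0.00105423  0.05871443] [0.64210974 0.0009659  0.15005584]
```

View pics/c1.png

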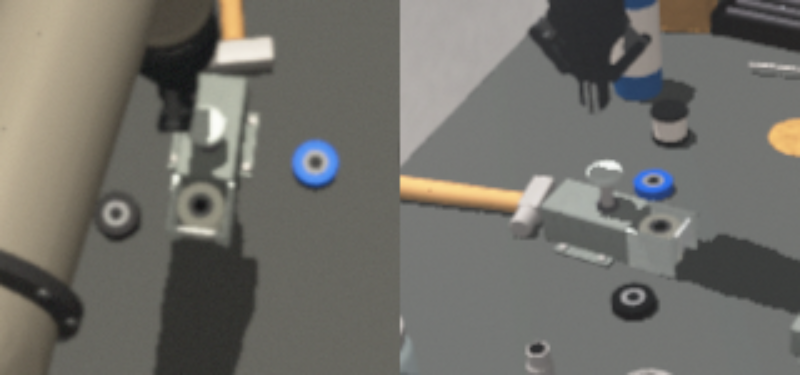

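```bash
python3 -m creep '[[1,-0.014,0.001,0.03],[1,-0.014,0.001,0.055]]' 2>&1 | tail -1; python3 -m creep '[[1,-0.014,0.001,0.03,0,0,0],[1,-0.014,0.001,0.055,0,0,0],[1,-0.014,0.001,0.055,0,0,0],[1,-0.014,0.001,0.065,0,0,0],[1,-0.014,0.001,0.075,0,0,0],[1,-0.014,0.001,0.085,0,0,0],[1,-0.014,0.001,0.093,0,0,0],[1,-0.014,0.001,0.1,0,0,0],[1,-0.014,0.001,0.1,0,0,0],[1,-0.014,0.001,0.1,0,0,0]]'
```

```text
schema error: expected 7 numbers
time: 4.35
eef_pos: [0.6427, -0.0126, 0.0739]
ee_rot: [0.0, 0.707, 0.707, -0.0]
wrist_force: [-0.8, -0.7, -0.6]
opening: -0.0
```

```bash
python3 -c "
from h import *
for n in('top','side'): cv2.imwrite(f'pics/{n}2.png',capture(n)[:,:,::-1])
a=cv2.imread('pics/top2.png')[60:210,140:300];b=cv2.imread('pics/side2.png')[110:260,100:260]
cv2.imwrite('pics/c2.png',cv2.resize(np.hstack([a,b]),None,fx=2.5,fy=2.5,interpolation=cv2.INTER_CUBIC))
s=observe();print(s['eef_pos'],s['wrist_force'],s['tau'],s['time'])"
```

```text
[ 0.64306183 -0.01261781  0.07439259] [ 0.90140885 -0.6678065  -0.76078486] [-3.10037308e-02 -4.67698252e+01  7.22729534e+00 -2.06917244e+01
  9.49935842e-03  7.72057363e-03 -4.83559552e-05] 4.45
```

View pics/c2.png

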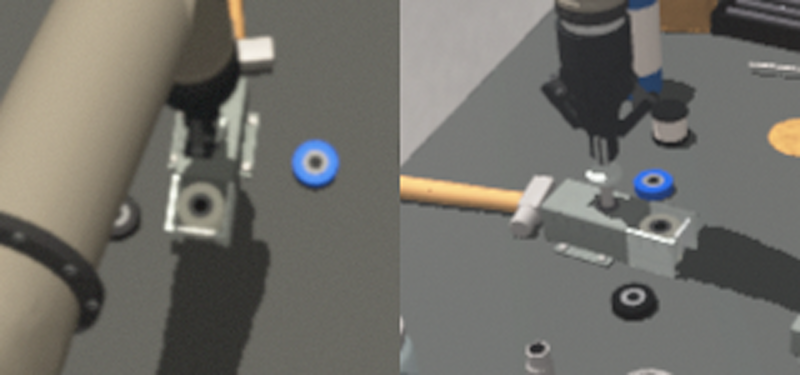

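```bash
cat >> h.py <<'E'
def proj(n,X):
    c,f=K(n); p=c["R"]@np.array(X)+c["t"]; p=p[:2]/p[2]; return p*(1+c["k1"]*(p@p))*f+[c["cx"],c["cy"]]
E
python3 -c "
from h import *
X=[.643,-.0126,.0744]
for n,o in(('side',(100,110)),('top',(140,60))):
  for P in (X,[.643,-.0126,.1],[.643,-.0095,.1],[.5785,-.003,.042]): print(n,P,proj(n,P),(proj(n,P)-o)*2.5)
b=cv2.imread('pics/side2.png')[150:200,160:210];a=cv2.imread('pics/top2.png')[85:135,195:245]
cv2.imwrite('pics/c3.png',cv2.resize(np.hstack([a,b]),None,fx=8,fy=8,interpolation=cv2.INTER_CUBIC))"
```

```text
side [0.643, -0.0126, 0.0744] [182.82456589 185.06597908] [207.06141473 187.66494771]
side [0.643, -0.0126, 0.1] [182.15996668 177.494523  ] [205.39991671 168.7363075 ]
side [0.643, -0.0095, 0.1] [181.70841409 178.12339133] [204.27103523 170.30847832]
side [0.5785, -0.003, 0.042] [203.99522041 200.72772275] [259.98805102 226.81930687]
top [0.643, -0.0126, 0.0744] [223.32647601 113.32948885] [208.31619004 133.32372213]
top [0.643, -0.0126, 0.1] [222.55835916 109.97392477] [206.3958979  124.93481193]
top [0.643, -0.0095, 0.1] [221.25389779 109.96178065] [203.13474449 124.90445162]
top [0.5785, -0.003, 0.042] [219.66470248 142.34032372] [199.1617562  205.85080931]
```

View pics/c3.png

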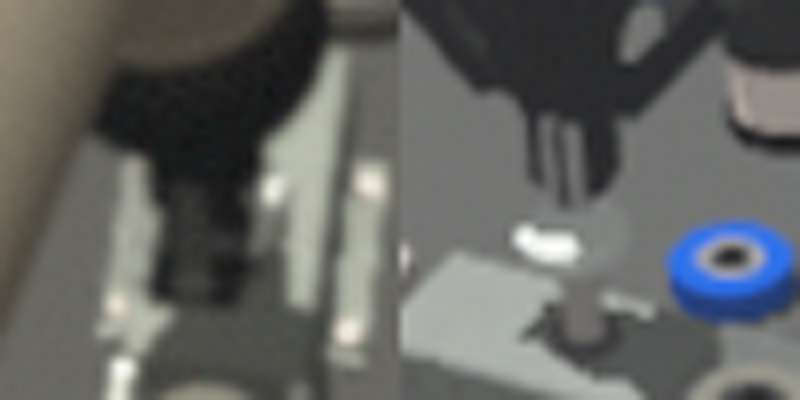

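```bash
python3 -c "
from h import *
from scipy.optimize import least_squares as L
def tri(a,b):
  r=L(lambda X:np.r_[proj('top',X)-a,proj('side',X)-b],[.6,0,.1]); return r.x.round(4),r.fun.round(1)
print(tri((210,110),(176,153)),proj('side',[.642,.001,.15]),proj('top',[.642,.001,.15]))
print(tri((220,120),(181.5,175)))
print(tri((221,109.4),(182,180)))
s=observe();print(s['q'])
a=cv2.imread('pics/top1.png')[85:135,185:235];b=cv2.imread('pics/side1.png')[125:175,155:205]
cv2.imwrite('pics/c4.png',cv2.resize(np.hstack([a,b]),None,fx=8,fy=8,interpolation=cv2.INTER_CUBIC))"
```

```text
(array([0.6257, 0.0101, 0.1893]), array([-1.1, -5.6,  6.4,  2.2])) [179.11510737 164.97343551] [214.93159741 103.30588551]
(array([ 0.6261, -0.0058,  0.1109]), array([-0.9, -4.6,  5.2,  1.7]))
(array([ 0.6444, -0.0088,  0.0947]), array([ 0.1,  0.7, -0.8, -0.3]))
[-0.34818064  0.63038443  0.54528746  1.42363203 -0.33703049  1.18010847
  0.24050254]
```

View pics/c4.png

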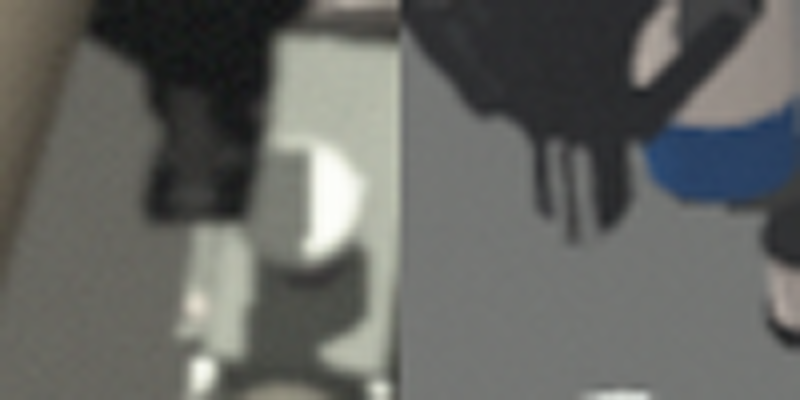

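```bash
python3 -m creep '[[1,0,0,0.007,0,0,0],[1,0,0,0.014,0,0,0],[1,0,0,0.02,0,0,0],[1,0,0,0.02,0,0,0]]'
```

```text
time: 4.85
eef_pos: [0.6433, -0.0126, 0.0593]
ee_rot: [0.001, 0.707, 0.707, 0.0]
wrist_force: [-1.0, -0.0, 3.4]
opening: -0.001
```

```bash
python3 -m creep '[[1,0,0,0.01,0,0,0],[1,0,0,0.02,0,0,0],[1,0,0,0.028,0,0,0],[1,0,0,0.028,0,0,0]]';python3 -m creep '[[1,0,0,0.005,0,0,0],[1,0,0,0.005,0,0,0]]'
```

```text
time: 5.25
eef_pos: [0.6434, -0.0126, 0.0387]
ee_rot: [0.001, 0.707, 0.707, 0.001]
wrist_force: [-1.1, 0.3, 7.4]
opening: 0.0
time: 5.45
eef_pos: [0.6434, -0.0126, 0.036]
ee_rot: [0.001, 0.707, 0.707, 0.001]
wrist_force: [-2.2, 0.5, 7.4]
opening: 0.001
```

```bash
python3 -m creep '[[1,0,0,0.004,0,0,0],[1,0,0,0.004,0,0,0]]';python3 -m creep '[[1,0,0,0.004,0,0,0],[1,0,0,0.004,0,0,0]]'
```

```text
time: 5.65
eef_pos: [0.6435, -0.0125, 0.0357]
ee_rot: [0.0, 0.707, 0.707, 0.001]
wrist_force: [-6.1, 0.8, 19.2]
opening: 0.0
time: 5.85
eef_pos: [0.6436, -0.0125, 0.0356]
ee_rot: [0.0, 0.707, 0.707, 0.002]
wrist_force: [-11.8, 2.7, 31.3]
opening: -0.003
```

```bash
python3 -m creep '[[1,0,0,-0.02,0,0,0],[1,0,0,-0.06,0,0,0],[1,0,0,-0.11,0,0,0],[1,0,0,-0.16,0,0,0],[1,0.1,0,-0.16,0,0,0],[1,0.16,0,-0.16,0,0,0],[1,0.2,0,-0.16,0,0,0],[1,0.2,0,-0.16,0,0,0]]'; python3 -c "
from h import *
for n in('top','side'): cv2.imwrite(f'pics/{n}3.png',capture(n)[:,:,::-1])
a=cv2.imread('pics/top3.png')[70:230,100:260];b=cv2.imread('pics/side3.png')[140:300,120:280]
cv2.imwrite('pics/c5.png',cv2.resize(np.hstack([a,b]),None,fx=2.5,fy=2.5,interpolation=cv2.INTER_CUBIC))
for n,z in(('top',.014),('side',.014)):
  for d in cut_out(n,'bush0')[:5]: print(n,d['p'],d['location'],d['region'].sum(),world(n,d['location'],z))
  for d in cut_out(n,'plunger_top')[:2]: print('pl',d['p'],d['location'])
"
```

```text
time: 6.65
eef_pos: [0.6405, 0.152, 0.1465]
ee_rot: [-0.004, 0.701, 0.713, 0.002]
wrist_force: [-0.7, 1.0, -0.5]
opening: -0.0
top 0.82 [264.3, 128.7] 275 [ 0.62295311 -0.11353821  0.014     ]
top 0.72 [184.5, 143.3] 263 [0.58214032 0.08925734 0.014     ]
top 0.52 [217.5, 185.8] 274 [0.473856   0.00179981 0.014     ]
top 0.52 [220.6, 144.5] 262 [ 0.57996409 -0.00309735  0.014     ]
pl 0.67 [317.0, 252.7]
pl 0.62 [222.4, 111.3]
side 0.69 [203.0, 185.9] 173 [ 0.62104183 -0.10152559  0.014     ]
side 0.63 [193.6, 234.6] 210 [0.56677167 0.10573492 0.014     ]
side 0.55 [207.2, 202.7] 53 [ 0.58067986 -0.03025382  0.014     ]
side 0.47 [238.5, 218.5] 216 [0.47507539 0.00884236 0.014     ]
pl 0.73 [183.8, 181.9]
pl 0.25 [184.6, 199.9]
```

View pics/c5.png

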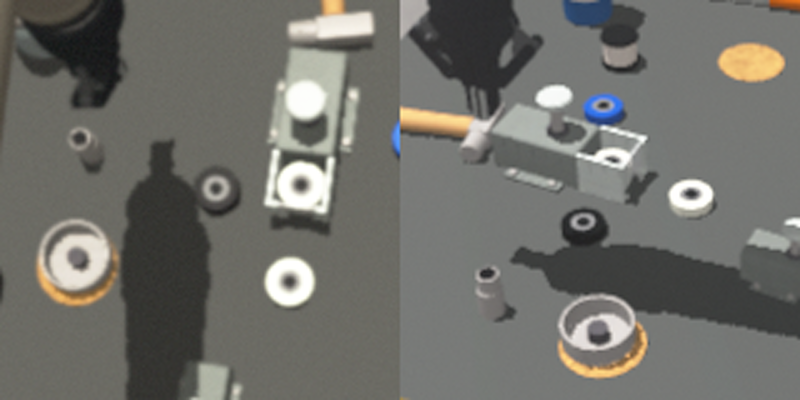

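```bash
python3 -c "
from h import *
for n,c0,z in(('top',(216,182),.014),('side',(236,218),.010)):
  g=cv2.imread(f'pics/{n}3.png').min(2); m=np.zeros_like(g); cv2.circle(m,c0,15,1,-1)
  m=((g>130)&(m>0)).astype(np.uint8); k,_=cv2.findContours(m,0,1); k=max(k,key=cv2.contourArea)
  M=cv2.moments(k); u=(M['m10']/M['m00'],M['m01']/M['m00']); print(n,u,M['m00'],world(n,u,z))
  print(n,proj(n,[.6405,.152,.1465]),proj(n,[.6405,.152,.1805]))
s=observe();print(s['q'],s['eef_pos'],s['time'])
"
```

```text
top (215.44575604272063, 182.27206295671724) 296.5 [0.48271194 0.00719753 0.014     ]
top [149.37121169 104.23470131] [145.77746841  99.18042681]
side (235.65787370103916, 218.38129496402877) 208.5 [0.48408941 0.00620243 0.01      ]
side [154.61105464 199.6834462 ] [153.10027288 188.34439779]
[-0.55651783  0.60104684  0.54691146  1.27611003 -0.30489943  1.34642213
 -0.02423558] [0.64273    0.13464953 0.14817673] 6.95
```

```bash
python3 -m creep '[[0.35,-0.04,-0.07,0,0,0,0],[0.35,-0.06,-0.13,0,0,0,0],[0.35,-0.08,-0.18,0,0,0,0],[0.35,-0.093,-0.213,0.03,0,0,0],[0.35,-0.093,-0.213,0.08,0,0,0],[0.35,-0.093,-0.213,0.12,0,0,0],[0.35,-0.093,-0.213,0.15,0,0,0],[0.35,-0.093,-0.213,0.17,0,0,0],[0.35,-0.093,-0.213,0.17,0,0,0],[0.35,-0.093,-0.213,0.17,0,0,0]]'; python3 -c "
from h import *
for n in('top','side'): cv2.imwrite(f'pics/{n}4.png',capture(n)[:,:,::-1])
a=cv2.imread('pics/top4.png')[110:230,150:270];b=cv2.imread('pics/side4.png')[150:270,170:290]
cv2.imwrite('pics/c6.png',cv2.resize(np.hstack([a,b]),None,fx=3.3,fy=3.3,interpolation=cv2.INTER_CUBIC))
s=observe();print(s['eef_pos'],s['ee_rot'],s['wrist_force'],s['opening'])
p=s['eef_pos']
for dz in(0,.034): print([proj(n,p+[0,0,dz]) for n in('top','side')])
"
```

```text
time: 7.95
eef_pos: [0.4832, 0.0664, 0.0212]
ee_rot: [0.0, 0.708, 0.707, 0.0]
wrist_force: [0.7, -0.0, 0.4]
opening: 0.324
[0.48414733 0.0671126  0.02194825] [0.00071789 0.70732094 0.7068914  0.00105577] [-0.44245178  0.07563901 -0.2149803 ] 0.3211263285083412
[array([191.22144535, 180.87054026]), array([228.37466035, 229.23519408])]
[array([189.18994814, 178.6208259 ]), array([228.17520934, 219.3103825 ])]
```

View pics/c6.png

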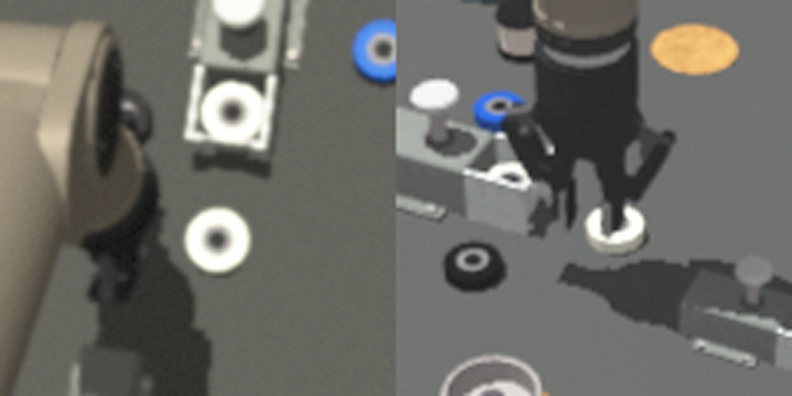

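```bash
python3 -m creep '[[0.35,0,0,0.02,0,0,0],[0.35,0,0,0.04,0,0,0],[0.35,0,0,0.05,0,0,0],[0.35,0,0,0.058,0,0,0],[0.35,0,0,0.062,0,0,0],[0.35,0,0,0.062,0,0,0]]'; python3 -c "
from h import *
for n in('top','side'): cv2.imwrite(f'pics/{n}5.png',capture(n)[:,:,::-1])
s=observe();p=s['eef_pos'];print(p,s['wrist_force'],s['opening'])
for dz in(0,.034): print([proj(n,p+[0,0,dz]) for n in('top','side')])
a=cv2.imread('pics/top5.png')[155:215,165:235];b=cv2.imread('pics/side5.png')[190:250,200:270]
b=np.clip(b*1.7,0,255).astype(np.uint8);a=np.clip(a*1.7,0,255).astype(np.uint8)
cv2.imwrite('pics/c7.png',cv2.resize(np.hstack([a,b]),None,fx=5.7,fy=5.7,interpolation=cv2.INTER_CUBIC))
"
```

```text
time: 8.65
eef_pos: [0.483, 0.0676, -0.0257]
ee_rot: [0.0, 0.707, 0.707, 0.0]
wrist_force: [-0.2, 0.2, -0.4]
opening: 0.326
[ 0.48336622  0.06770653 -0.02531559] [-0.30351858 -0.30629114 -0.23664271] 0.32282765753412596
[array([193.6098179 , 184.07093764]), array([228.84630534, 242.73082871])]
[array([191.73576489, 182.01368894]), array([228.65889271, 233.2271906 ])]
```

View pics/c7.png

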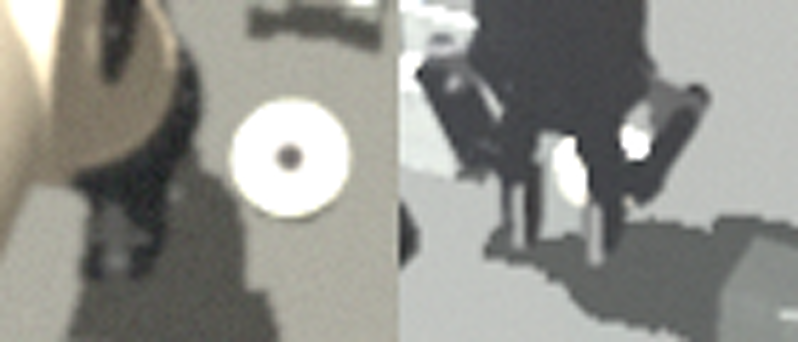

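```bash
python3 -c "
from h import *
for z in(.004,.010): print([world('side',u,z).round(4) for u in((221.2,233.5),(234.7,236.2))], world('top',(184.5,203),z+.005).round(4), world('top',(187,200),z+.005).round(4))
"
```

```text
[array([0.5036, 0.0697, 0.004 ]), array([0.4662, 0.069 , 0.004 ])] [0.4298 0.0841 0.009 ] [0.4375 0.078  0.009 ]
[array([0.5012, 0.076 , 0.01  ]), array([0.4641, 0.0753, 0.01  ])] [0.4292 0.0831 0.015 ] [0.4368 0.0771 0.015 ]
```

```bash
python3 -m creep '[[0.35,0,0,0.003,0,0,0],[0.35,0,0,0.006,0,0,0],[0.35,0,0,0.006,0,0,0]]'; python3 -m creep '[[0.35,-0.01,0,0,0,0,0],[0.35,-0.02,0,0,0,0,0],[0.35,-0.03,0,0,0,0,0],[0.35,-0.036,0,0,0,0,0],[0.35,-0.042,0,0,0,0,0],[0.35,-0.048,0,0,0,0,0],[0.35,-0.054,0,0,0,0,0],[0.35,-0.06,0,0,0,0,0],[0.35,-0.07,0.001,0,0,0,0],[0.35,-0.08,0.001,0,0,0,0]]'; python3 -c "
from h import *
for n in('top','side'): cv2.imwrite(f'pics/{n}6.png',capture(n)[:,:,::-1])
s=observe();p=s['eef_pos'];print(p,s['wrist_force'],s['opening'])
a=cv2.imread('pics/top6.png')[155:215,180:250];b=cv2.imread('pics/side6.png')[185:245,200:270]
b=np.clip(b*1.5,0,255).astype(np.uint8);a=np.clip(a*1.5,0,255).astype(np.uint8)
cv2.imwrite('pics/c8.png',cv2.resize(np.hstack([a,b]),None,fx=5.7,fy=5.7,interpolation=cv2.INTER_CUBIC))
"
```

```text
time: 9.05
eef_pos: [0.4826, 0.0677, -0.0305]
ee_rot: [-0.0, 0.707, 0.707, -0.0]
wrist_force: [-0.5, -1.0, -0.5]
opening: 0.324
time: 10.05
eef_pos: [0.4839, 0.0071, -0.0302]
ee_rot: [0.0, 0.707, 0.708, 0.0]
wrist_force: [-0.2, 0.3, 0.4]
opening: 0.327
[ 0.48374687  0.00563072 -0.03014503] [ 0.05257766 -0.58528957  0.49109955] 0.3248166989141462
```

View pics/c8.png

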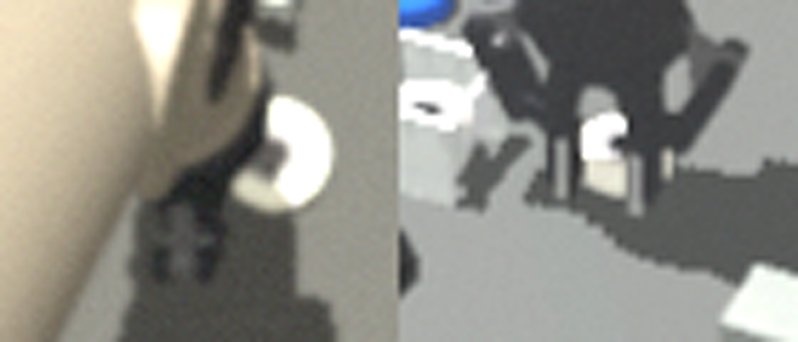

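```bash
python3 -c "
from h import *
print(world('top',(228.8,182.2),.014))"; for i in 1; do python3 -m creep '[[0.35,-0.01,0.0005,0,0,0,0],[0.35,-0.02,0.001,0,0,0,0],[0.35,-0.03,0.0015,0,0,0,0],[0.35,-0.04,0.002,0,0,0,0],[0.35,-0.05,0.003,0,0,0,0],[0.35,-0.06,0.0035,0,0,0,0],[0.35,-0.07,0.004,0,0,0,0],[0.35,-0.08,0.0045,0,0,0,0],[0.35,-0.09,0.005,0,0,0,0],[0.35,-0.1,0.006,0,0,0,0]]'; done
python3 -m creep '[[0.35,-0.01,0.0005,0,0,0,0],[0.35,-0.02,0.001,0,0,0,0],[0.35,-0.03,0.0015,0,0,0,0],[0.35,-0.04,0.002,0,0,0,0],[0.35,-0.05,0.003,0,0,0,0],[0.35,-0.06,0.0035,0,0,0,0],[0.35,-0.07,0.004,0,0,0,0],[0.35,-0.08,0.0045,0,0,0,0],[0.35,-0.09,0.005,0,0,0,0],[0.35,-0.1,0.006,0,0,0,0]]'
python3 -c "
from h import *
for n in('top','side'): cv2.imwrite(f'pics/{n}7.png',capture(n)[:,:,::-1])
for n in('top','side'):
  for th in('bush0','pad_free'):
    for d in cut_out(n,th)[:4]: print(n,th,d['p'],d['location'],world(n,d['location'],.01).round(4))
s=observe();p=s['eef_pos'];print(p,s['wrist_force'],s['opening'])
a=cv2.imread('pics/top7.png')[140:220,255:355];b=cv2.imread('pics/side7.png')[130:210,200:300]
b=np.clip(b*1.5,0,255).astype(np.uint8);a=np.clip(a*1.5,0,255).astype(np.uint8)
cv2.imwrite('pics/c9.png',cv2.resize(np.hstack([a,b]),None,fx=4,fy=4,interpolation=cv2.INTER_CUBIC))
"
```

```text
[ 0.48337129 -0.02628106  0.014     ]
time: 11.15
eef_pos: [0.4882, -0.0679, -0.0303]
ee_rot: [-0.0, 0.707, 0.707, 0.0]
wrist_force: [0.5, 0.9, -0.5]
opening: 0.324
time: 12.15
eef_pos: [0.4928, -0.143, -0.0303]
ee_rot: [-0.0, 0.707, 0.707, 0.0]
wrist_force: [0.2, 0.5, -0.2]
opening: 0.326
top bush0 0.81 [219.0, 144.4] [0.5812 0.0013 0.01  ]
top bush0 0.65 [184.8, 146.2] [0.5755 0.0888 0.01  ]
top bush0 0.52 [225.7, 113.8] [ 0.6627 -0.0136  0.01  ]
top bush0 0.46 [260.9, 121.9] [ 0.6421 -0.1047  0.01  ]
top pad_free 0.64 [330.5, 179.4] [ 0.495  -0.2822  0.01  ]
side bush0 0.71 [202.4, 186.6] [ 0.6236 -0.1027  0.01  ]
side bush0 0.61 [194.7, 229.8] [0.573  0.0833 0.01  ]
side bush0 0.58 [250.9, 180.8] [ 0.4948 -0.1746  0.01  ]
side bush0 0.46 [205.7, 200.4] [ 0.5905 -0.0436  0.01  ]
side pad_free 0.47 [262.2, 169.5] [ 0.4784 -0.2432  0.01  ]
[ 0.49277147 -0.14178728 -0.03033919] [-1.02121794  0.52760308  0.64392856] 0.3236796920352578
```

View pics/c9.png

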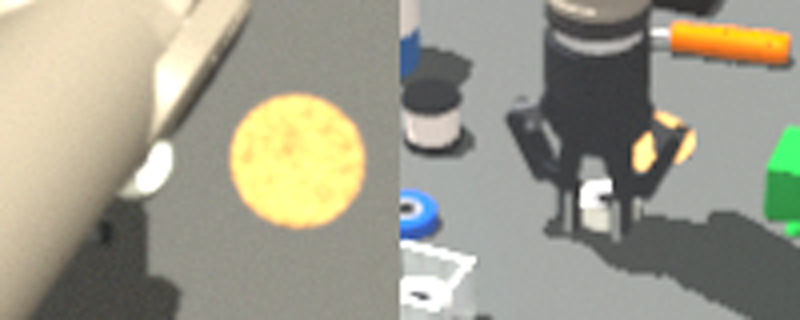

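```bash
python3 -m creep '[[0.35,-0.01,0.0005,0,0,0,0],[0.35,-0.02,0.001,0,0,0,0],[0.35,-0.03,0.001,0,0,0,0],[0.35,-0.04,0.0015,0,0,0,0],[0.35,-0.05,0.002,0,0,0,0],[0.35,-0.06,0.002,0,0,0,0],[0.35,-0.07,0.0025,0,0,0,0],[0.35,-0.08,0.003,0,0,0,0],[0.35,-0.09,0.003,0,0,0,0],[0.35,-0.1,0.003,0,0,0,0]]'
python3 -m creep '[[0.35,-0.008,0,0,0,0,0],[0.35,-0.015,0,0,0,0,0],[0.35,-0.022,0,0,0,0,0],[0.35,-0.028,0,0,0,0,0],[0.35,-0.033,0,0,0,0,0],[0.35,-0.037,0,0,0,0,0],[0.35,-0.04,0,0,0,0,0],[0.35,-0.042,0,0,0,0,0],[0.35,-0.042,0,0,0,0,0]]'
python3 -c "
from h import *
print(observe()['eef_pos'])
for n in('top','side'):
  cv2.imwrite(f'pics/{n}8.png',capture(n)[:,:,::-1])
  for th in('bush0',):
    for d in cut_out(n,th)[:6]: print(n,th,d['p'],d['location'],world(n,d['location'],.01).round(4))"
```

```text
time: 13.45
eef_pos: [0.4951, -0.218, -0.0303]
ee_rot: [-0.0, 0.707, 0.707, 0.0]
wrist_force: [0.1, 1.3, 0.3]
opening: 0.321
time: 14.35
eef_pos: [0.4951, -0.2491, -0.0302]
ee_rot: [0.0, 0.707, 0.707, -0.0]
wrist_force: [0.0, -0.1, -0.3]
opening: 0.322
[ 0.49510558 -0.24908954 -0.03024901]
top bush0 0.83 [221.2, 145.1] [ 0.5794 -0.0043  0.01  ]
top bush0 0.68 [185.7, 144.8] [0.5792 0.0867 0.01  ]
top bush0 0.68 [264.7, 125.1] [ 0.6337 -0.1145  0.01  ]
side bush0 0.67 [201.6, 184.4] [ 0.6299 -0.1123  0.01  ]
side bush0 0.62 [194.4, 233.6] [0.5681 0.0974 0.01  ]
side bush0 0.48 [260.4, 163.8] [ 0.4925 -0.2723  0.01  ]
side bush0 0.37 [207.1, 200.8] [ 0.586 -0.043  0.01 ]
```

Back off straight along the push line (+y), then raise and clear the view.

```bash
python3 -m creep '[[0.35,0.01,0,0,0,0,0],[0.35,0.03,0,0,0,0,0],[0.35,0.06,0,0,0,0,0],[0.35,0.08,0,-0.02,0,0,0],[0.35,0.09,0,-0.08,0,0,0],[0.35,0.1,0,-0.14,0,0,0],[0.35,0.1,0,-0.2,0,0,0],[0.35,0.1,0,-0.26,0,0,0],[0.35,0.1,0,-0.28,0,0,0],[0.35,0.1,0,-0.28,0,0,0]]'
python3 -m creep '[[0.35,0.05,0,0,0,0,0],[0.35,0.1,0,0,0,0,0],[0.35,0.16,0,0,0,0,0],[0.35,0.22,0,0,0,0,0],[0.35,0.26,0,0,0,0,0],[0.35,0.28,0,0,0,0,0],[0.35,0.28,0,0,0,0,0],[0.35,0.28,0,0,0,0,0]]'
python3 -c "
from h import *
s=observe();print(s['eef_pos'],s['wrist_force'])
for n,uv,z in(('top',(330,177),.014),('side',(262,163),.01)):
  im=capture(n);cv2.imwrite(f'pics/{n}9.png',im[:,:,::-1])
  for th in('bush0','drum','socket','filter','driver','plunger_top'):
    for d in cut_out(n,th)[:5]: print(n,th,round(d['p'],2),d['location'],world(n,d['location'],.01).round(4))
  g=im.min(2); m=np.zeros_like(g); cv2.circle(m,uv,20,1,-1)
  m=((g>135)&(m>0)).astype(np.uint8); k,_=cv2.findContours(m,0,1); k=max(k,key=cv2.contourArea)
  M=cv2.moments(k); u=(M['m10']/M['m00'],M['m01']/M['m00']); print('white',n,u,M['m00'],world(n,u,z))
a=cv2.imread('pics/top9.png')[70:220,100:420];b=cv2.imread('pics/side9.png')[110:300,120:330]
cv2.imwrite('pics/c10.png',np.hstack([cv2.resize(a,None,fx=1.4,fy=1.4,interpolation=2),cv2.resize(b,(348,210),interpolation=2)[:210]]))
"
```

```text
time: 15.55
eef_pos: [0.4972, -0.173, 0.1827]
ee_rot: [0.002, 0.706, 0.708, 0.002]
wrist_force: [0.6, -0.1, -0.2]
opening: 0.325
time: 16.35
eef_pos: [0.4936, 0.0358, 0.1783]
ee_rot: [-0.001, 0.707, 0.708, -0.001]
wrist_force: [0.4, -1.2, 0.2]
opening: 0.322
[0.49362648 0.03578414 0.17830537] [ 0.36787761 -1.16592419  0.24054911]
top bush0 0.69 [219.1, 144.8] [0.5801 0.001  0.01  ]
top bush0 0.5 [333.6, 181.4] [ 0.49 -0.29  0.01]
top bush0 0.5 [266.2, 126.6] [ 0.6298 -0.1184  0.01  ]
top filter 0.9 [309.2, 116.1] [ 0.6599 -0.2292  0.01  ]
top driver 0.81 [383.9, 186.3] [ 0.4795 -0.4193  0.01  ]
top plunger_top 0.76 [219.0, 108.0] [0.6782 0.0042 0.01  ]
top plunger_top 0.67 [318.0, 253.5] [ 0.3093 -0.2499  0.01  ]
top plunger_top 0.62 [173.9, 234.9] [0.3496 0.1078 0.01  ]
white top (329.59153249850925, 178.64341085271317) 279.5 [ 0.49619327 -0.27918534  0.014     ]
side bush0 0.69 [201.4, 185.8] [ 0.6279 -0.1056  0.01  ]
side bush0 0.59 [192.8, 232.3] [0.5741 0.094  0.01  ]
side bush0 0.37 [204.5, 202.1] [ 0.5909 -0.0352  0.01  ]
side drum 0.93 [199.5, 271.8] [0.5052 0.2204 0.01  ]
side socket 0.75 [158.5, 256.3] [0.6214 0.202  0.01  ]
side filter 0.83 [208.2, 161.8] [ 0.6544 -0.2327  0.01  ]
side filter 0.42 [265.1, 167.5] [ 0.4727 -0.2566  0.01  ]
side driver 0.71 [280.6, 138.9] [ 0.4681 -0.4413  0.01  ]
side plunger_top 0.67 [275.0, 232.3] [0.3674 0.0289 0.01  ]
side plunger_top 0.47 [183.8, 183.2] [ 0.6829 -0.1019  0.01  ]
side plunger_top 0.43 [319.3, 161.7] [ 0.3159 -0.3412  0.01  ]
white side (259.59084967320257, 162.03529411764706) 127.5 [ 0.49770068 -0.28125094  0.01      ]
```

View pics/c10.png

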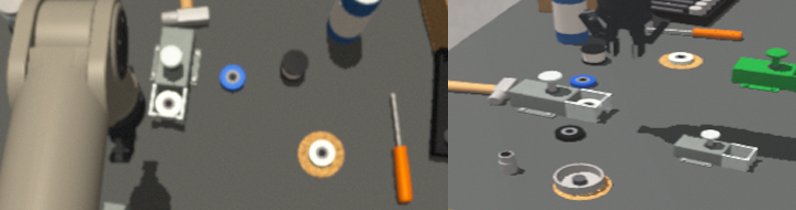

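```bash
python3 -c "
from plant import *
print(observe()['wrist_force']); finish_job()"
```

```text
[ 0.33595721  0.69038383 -0.19790179]
the job is handed in; nothing more can be done
```

I pressed the plunger to its stop once, which ejected one bush. I then pushed it about 290 mm with the half-open fingers onto the empty cork pad, backed off, raised the arm and handed the job in at about 17 s. No verdict is reported.

**Last checks:**
- **Bush position:** it lies flat on the empty pad. The top camera puts its centre at (0.496, -0.279) and the side camera at (0.498, -0.281). The pad centre is about (0.4955, -0.2805), so the bush is within roughly 3 mm, against the 20 mm allowed.
- **Dispenser:** the plunger is up and white bushes still show in the magazine. I saw only the top one, so I did not check that there are two.
- **Other objects:** the side camera shows the drum, socket, filter and screwdriver at their starting pixels, within about 3 px. In the last top picture the arm hid the drum and the socket.
- **Arm:** clear of everything, with wrist force at noise level (below 1 N).

**What disagreed:**
- **Tool height:** the fingertips were really about 34 mm higher than the reported TCP. My first press therefore stopped short of the cap. I found this from the pictures and the missing force, then pressed by force feedback.
- **Press force:** the wrist force peaked at about 31 N against the stop, more than needed but below the 120 N limit.
- **Networks:** the final side picture gave no reading of the ejected bush, and the top network's reading was about 10 mm off. I relied on brightness centroids from both cameras instead, and those agreed to about 3 mm.

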